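Crank the prop leg of a serving shelf down onto its bearing board

ROBOT

A 7-joint arm with a two-finger parallel gripper is mounted at the origin on a cart in front of the work surface, level with it; the furniture and walls round the work are solid. World frame = base frame: x ahead of the robot, y to its left, z up, the work surface at z = 0. Lengths are in m, angles in rad, forces in N, time in s.
With the tool pointing down it reaches from about 0.425 to 0.925 m from the base axis. Payload 6.8 kg.
Tool frame: the origin (TCP) lies at the very end of the fingers, on their centre line; the grasp point (between the pads) lies 19 mm behind it; z points along the fingers, y is the line along which they close (so a half turn about z gives the same grasp; the last joint's range is limited). The gripper opens to 85 mm and grips with 20 to 120 N. Pads are 22 mm wide; open, the fingers measure 114 mm over their backs; the gripper's body (76 mm by 85 mm) begins 54 mm behind the grasp point. The pads swing forward as they close: fully open they stand 13 mm farther back than shut.
Start: joints at [1.152, 0.477, 0.022, 1.555, -0.011, 1.109, -0.083], TCP at [0.206, -0.643, 0.231] pointing down, gripper open.
Joint ranges: [-2.96, 2.96], [-0.34, 2.1], [-1.41, 1.46], [0.24, 2.44], [-1.37, 4.51], [0.17, 1.92], [-2.96, 2.96]. Speed limits (rad/s): [2.39, 2.39, 3.14, 3.14, 3.14, 3.14, 3.14].

INTERFACE

Orientations are given as a unit quaternion [w, x, y, z].
In Python, from station import bot gives the robot as it stands.
- The arm moves only by the tool jog_arm, never from a script. Its argument "motion" is a list of rows, each a list of 7 numbers: the turn, a rotation vector about the tool's x, y, z in rad, then the shift along the tool's x, y, z in mm, then the finger opening in mm, from 0 to 85.4. A call has 1 to 10 rows; each row is the pose to reach, as a shift and turn from the pose commanded when the call began, along the tool's axes at that moment; what a row does not reach only later rows make up. A row lasts 1/8 s, in which the tool goes at most 62.5 mm and 10.7 degrees, less where a joint would pass 70% of its speed; a pose out of reach is approached as far as the arm can. A call with a gripper value outside its range is refused whole. The fingers move at their own pace and stop on an object; "grip_force" is the grip in N (left out, the last holds). Time passes only in rows, so rows that repeat a pose let the fingers close. It gives the time, the measured TCP pose, the force, the opening and the grip force at its end, in the units of the state.
- bot.get_obs(): the state, without advancing time (a new reading comes with each control period).
- bot.read_camera(name): name is "scene" or "top" or "wrist"; returns a dict with "pixels" (384x512x3 uint8, red, green, blue), "camera_matrix" (3x3 intrinsics, pixels), "T" (4x4, takes a point from camera to world coordinates); the wrist camera has in their place "tool_from_camera" (4x4, takes a point from camera to tool coordinates, whose origin is the TCP and whose axes are the flange's). Camera axes: x right, y down, z forward; pixel columns grow to the right and rows downward; lengths in m; the calibration is good to about 2 mm. The wrist camera is an equidistant fisheye: a pixel r from the principal point sees the ray r / f radians off the axis. A picture is of the moment at which its call begins: read the wrist's pose just before it. There is no depth.
- bot.hand_in(): hands the job in; it is judged then, once.
Trained networks look in a picture, given as the dict that the camera call returned (one of the last four; its "shot" number tells which), for a name from the list of things; names that differ only in an ending like _2 or _b are one class to them, and where a whole thing is asked for, a point or a joint stands for the part that bears it (a point fixed in the world has none). Each returns a list of dicts, best first, with "score" (0 to 1); they miss things now and then, are a little off and sometimes report something else, mostly with a low value. They report only what shows in the picture. A call takes as long as a camera call.
- bot.spot_in(thing, picture): "xy" ([column, row] in pixels, amid what is visible of it).
- bot.tip_of(thing, picture): "xy" ([column, row] in pixels: a listed point, or the origin of a listed thing).
The state is a dict: "t": time; "q": joint angles; "joint_vel": joint speeds; "joint_torque": joint torques, N m; "eef_pos": TCP position; "tool_rot": TCP orientation; "contact_force": force on the tool from outside, world axes, zero at the start; "torque": the same for the moment, N m; "gripper_width": opening from 0.0 (shut) to 1.0 (fully open); "grasp_force": force on a finger pad.
Only numpy, scipy, OpenCV 4.12 (cv2) and the standard library are available. Lean on these libraries where they do the work, as an engineer would, in place of code of your own. Each camera call takes 0.05 s, during which the arm holds its last target. There are 200 camera calls.

TASK

Slide the paddle-shaped wooden board under the rubber foot of the raised shelf's prop leg, so that the middle of its wide square end lies flat on the worktop under the leg. Then turn the crank clockwise to lower the foot onto the board until the leg stands firm on it, that is until the crank has become about two thirds stiffer than it was running free, and stop there: do not force it. Leave the crank as it is, let go, and leave the tin, shaker and fruit where they are.

Things in the scene. Friction and masses are not known exactly. Their poses are not given: they have to be found in the camera images.
- stand: Raised steel serving shelf, fixed and rigid. Origin: centre of its column's foot (35x60 mm column, 130x150 mm base plate) on the worktop; x points from the front (leg) to the back. Shelf plate 170 mm wide, x -93 to +57 mm, z 125 to 135 mm, side rails to 153 mm; before it a nose 70 mm wide, to x = -200 mm, carries the jack: leg below, round housing (54 mm, top at 177 mm) and crank above.
- leg_axis (a point): Point on the worktop (z = 0) straight below the vertical leg, 160 mm before the stand's origin. The leg ends in a round rubber foot 40 mm across, its underside 42 to 60 mm above the worktop at the start: it is screwed in by a different, unmeasured amount each time, so the crank angle at which it meets the board is not known beforehand. Sleeve 35 mm across above it, from z = 97 mm.
- crank_axis (a point): Point on the crank's vertical axis (the same as the leg's), 190 mm above the worktop, level with the top of the crank arm. The leg stands firm when the force along the knob's circle is 4 to 9 N above that of running free; 6 N above is right. At 11 N above, the jack is overloaded.
- knob_mid (a point): On the axis of the crank's upright black knob, 50 mm from the crank axis, 216 mm above the worktop. The knob is a cylinder 20 mm across, z 191 to 236 mm, and spins freely on its pin, so it can stay gripped from above with an unchanging tool orientation while it is carried round. Its pin can slide 4 mm in or out along the arm (0.4 N/mm, sprung to the middle). Crank arm's top: 190 mm.
- crank_arm (a joint): Turn of the crank (rad), growing clockwise seen from above, 0 to 8; starts at 0 to 1. The foot sinks 6 mm per rad and meets the board 2.8 to 6.2 rad after the start. Running free, the crank needs about 10 N at the knob along its circle (dry friction; it stays where it is left). Once the foot bears on the board the rubber gives: this force grows by about 5 N per further rad.
- board: Loose wooden board shaped like a paddle, 185 mm long, 24 mm thick, 0.3 kg, lying flat, wide end away from the robot. Origin: middle of its underside; x points along it from the narrow tail to the wide end. Wide end: 66x66 mm square (x = +26 to +92 mm). Tail: 36 mm wide (x = -92 to +26 mm).
- board_pad (a point): Middle of the top of the board's wide end, at x = +59 mm in the board's frame, 24 mm above its underside. It belongs under the foot.
- board_grip (a point): Point in the tail at half its thickness, at x = -60 mm in the board's frame, 120 mm from board_pad: a grip here across the tail keeps the gripper clear of the shelf's nose and of the crank if the tail points away from the shelf.
- tin: Bystander: food tin, 75 mm across, 58 mm high, standing on the shelf behind the crank. Origin: centre of its underside.
- salt_shaker: Bystander: glass shaker with a metal top, 44 mm across, 90 mm high, on the worktop on the other side from the board. Origin: centre of its underside.
- orange: Bystander: orange, 75 mm, on the worktop left of the shelf. Origin: its underside.
- apple: Bystander: apple, 74 mm, on the worktop right of the shelf. Origin: its underside.

How it is judged:
By the outcome, as a careful person would: the job done as asked, in the order asked, and still so for the second after the job is handed in, with the robot touching nothing.
It also fails if it takes over 64 s, if anything falls off the work surface, if the arm or the gripper's body presses on something with over 40 N, if the wrist force passes 120 N, or if a joint passes its speed limit or range.

## Working session

There is one attempt and no reset: what is moved stays moved. The work goes in short steps, Python scripts to look and compute and a tool call to move; the robot and the scene stay as the last step left them, time stands still between calls to the robot, and variables do not carry over. Pictures are saved under pics/ and viewed, at most 10 in all, crops included, and the job is handed in when it is done.

Besides the shell and the picture viewer there is one more tool, called after "Request:" as name(argument=value, ...) on one line, values as JSON. jog_arm: Moves the arm, as the interface text tells. Its arguments: {"type":"object","properties":{"motion":{"type":"array"},"grip_force":{"type":"number"}},"required":["motion"]}

```bash
mkdir -p pics; ls; cat > h.py <<'E'
import numpy as np, cv2
from station import bot
def ray(p,xy):
    K=p["camera_matrix"];T=np.array(p["T"])
    d=T[:3,:3]@np.linalg.inv(K)@np.array([xy[0],xy[1],1.]);return T[:3,3],d
def atz(p,xy,z):
    o,d=ray(p,xy);return o+d*(z-o[2])/d[2]
def save(p,n): cv2.imwrite(f"pics/{n}.png",p["pixels"][:,:,::-1])
E
python3 - <<'E'
from h import *
np.set_printoptions(precision=4,suppress=True)
o=bot.get_obs();print(o)
Z=dict(stand=0,leg_axis=0,crank_axis=.19,knob_mid=.216,board=0,board_pad=.024,board_grip=.012,tin=.135,salt_shaker=0,orange=0,apple=0)
for c in("scene","top"):
    p=bot.read_camera(c);save(p,c+"1");print(c,np.array(p["T"])[:3,3])
    for n,z in Z.items():
        r=bot.tip_of(n,p)[:2]
        print(n,[(np.round(a["xy"]),round(a["score"],2),atz(p,a["xy"],z)[:2]) for a in r])
E
```

```text
pics
{'t': 0.0, 'q': array([ 1.1519,  0.4778,  0.0224,  1.5564, -0.0115,  1.1093, -0.0831]), 'joint_vel': array([ 0.0002, -0.0005, -0.0004, -0.001 , -0.0011, -0.0004, -0.0009]), 'joint_torque': array([  0.    , -59.6448,   1.6075, -28.1197,   0.0123,   0.0091,
        -0.    ]), 'eef_pos': array([ 0.2063, -0.6421,  0.2303]), 'tool_rot': array([-0.0009,  0.9879,  0.1548, -0.0002]), 'contact_force': array([0.1279, 0.9963, 0.3725]), 'torque': array([-0.0097, -0.0011, -0.0608]), 'grasp_force': 0.0, 'gripper_width': 1.0004608452880748}
scene [-0.1082  0.3937  1.0168]
stand [(array([246., 201.]), 0.96, array([ 0.6725, -0.0412]))]
leg_axis []
crank_axis [(array([288., 193.]), 0.84, array([ 0.4978, -0.0554]))]
knob_mid [(array([292., 199.]), 0.5, array([ 0.4584, -0.04  ]))]
board [(array([326., 220.]), 0.82, array([ 0.499 , -0.1954]))]
board_pad [(array([319., 201.]), 0.91, array([ 0.549 , -0.2038])), (array([293., 201.]), 0.26, array([ 0.5863, -0.142 ]))]
board_grip [(array([335., 237.]), 0.55, array([ 0.4346, -0.1728]))]
tin [(array([254., 165.]), 0.94, array([ 0.6664, -0.0643]))]
salt_sha
[... 279 characters left out ...]
xis []
crank_axis [(array([275., 208.]), 0.77, array([ 0.5103, -0.0511]))]
knob_mid [(array([272., 230.]), 0.56, array([ 0.4546, -0.0444]))]
board [(array([314., 224.]), 0.93, array([ 0.4824, -0.1823]))]
board_pad [(array([325., 205.]), 0.7, array([ 0.5407, -0.2139]))]
board_grip [(array([311., 238.]), 0.57, array([ 0.4389, -0.173 ])), (array([274., 231.]), 0.19, array([ 0.4574, -0.0597]))]
tin [(array([279., 154.]), 0.62, array([ 0.6652, -0.0634]))]
salt_shaker [(array([180., 152.]), 0.67, array([0.6977, 0.2381])), (array([187., 226.]), 0.46, array([0.4666, 0.2027]))]
orange [(array([181., 154.]), 0.68, array([0.6937, 0.2338]))]
apple [(array([331., 159.]), 0.89, array([ 0.6901, -0.2381]))]
```

```bash
python3 - <<'E'
import cv2
a=cv2.imread("pics/scene1.png")[100:320,120:400];b=cv2.imread("pics/top1.png")[110:280,150:370]
cv2.imwrite("pics/s1.png",cv2.resize(a,None,fx=2.8,fy=2.7,interpolation=2));cv2.imwrite("pics/t1.png",cv2.resize(b,None,fx=3.5,fy=3.5,interpolation=2))
E
```

```text
(no output)
```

View pics/t1.png

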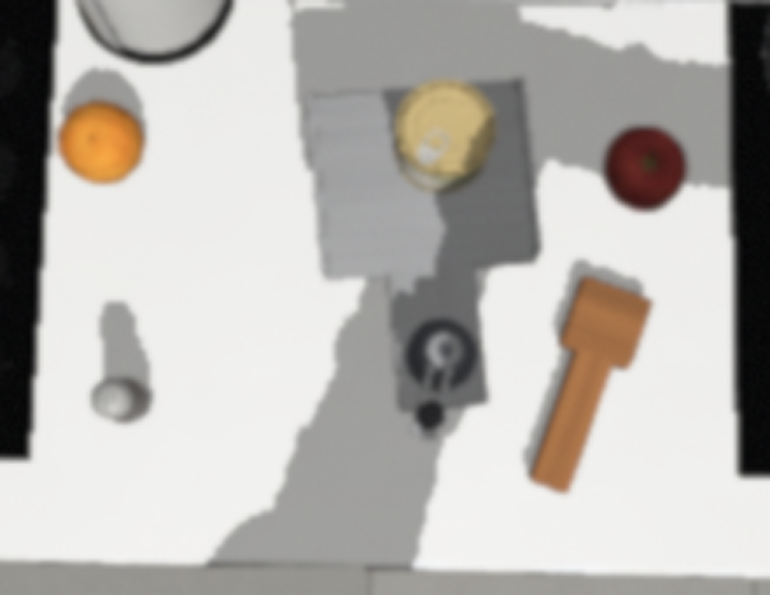

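View pics/s1.png

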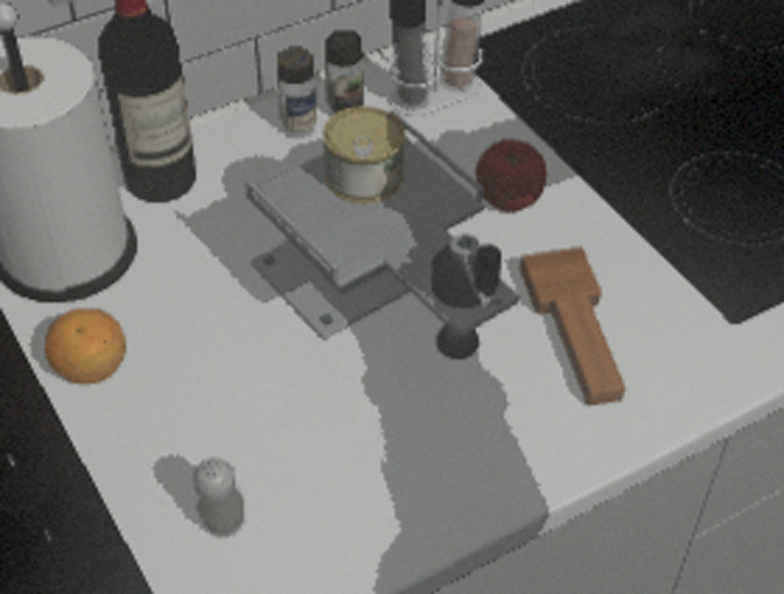

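The top view (crop = 3.5×, offset 150,110) shows the nose tip with its dark housing at crop (442,355) and the knob at (430,414). The shelf is yawed about 6°. The board lies to the right, with its wide end at (607,322) and its tail end at (550,485). The shaker is at far left and the fruit are beside the shelf. I'll refine the board and the stand by fitting silhouettes and corners.

```bash
cat > fit.py <<'E'
from h import *
from scipy.optimize import minimize
P=np.array([[-92.5,-18],[26,-18],[26,-33],[92.5,-33],[92.5,33],[26,33],[26,18],[-92.5,18]])/1e3
def wood(p):
    h=cv2.cvtColor(p["pixels"],cv2.COLOR_RGB2HSV)
    m=((h[...,0]>4)&(h[...,0]<17)&(h[...,1]>90)&(h[...,2]>50)).astype(np.uint8)
    n,l,s,c=cv2.connectedComponentsWithStats(m)
    return n,l,s,c
def proj(p,X):
    T=np.linalg.inv(np.array(p["T"]));c=X@T[:3,:3].T+T[:3,3];u=c@np.array(p["camera_matrix"]).T
    return u[:,:2]/u[:,2:]
def render(p,b,shape,s=4):
    im=np.zeros((shape[0]*s,shape[1]*s),np.uint8);c,sn=np.cos(b[2]),np.sin(b[2])
    Q=P@np.array([[c,sn],[-sn,c]])+b[:2]
    lo,hi=[((proj(p,np.c_[Q,np.full(8,z)])+.5)*s).astype(np.int32) for z in(0,.024)]
    cv2.fillPoly(im,[lo],1);cv2.fillPoly(im,[hi],1)
    for i in range(8):
        j=(i+1)%8;cv2.fillConvexPoly(im,cv2.convexHull(np.array([lo[i],lo[j],hi[i],hi[j]])),1)
    return im
def fitboard(ps,b0):
    ms=[]
    for p in ps:
        n,l,s,c=wood(p);e=proj(p,np.array([[*b0[:2],.012]]))[0]
        k=min([i for i in range(1,n) if s[i,4]>150],key=lambda i:np.hypot(*(c[i]-e)))
        ms.append(cv2.resize((l==k).astype(np.uint8),None,fx=4,fy=4,interpolation=0))
    def cost(b): return sum((render(p,b,p["pixels"].shape)!=m).sum()/m.sum() for p,m in zip(ps,ms))
    S=np.array([b0]+[np.array(b0)+d for d in([.01,0,0],[0,.01,0],[0,0,.1])])
    r=minimize(cost,b0,method="Nelder-Mead",options=dict(initial_simplex=S,xatol=2e-4,fatol=1e-3));return r.x,r.fun
E
python3 - <<'E'
from fit import *
np.set_printoptions(precision=4,suppress=True)
t=bot.read_camera("top");s=bot.read_camera("scene")
for q in([t,s],[t],[s]):
    b,f=fitboard(q,[.49,-.19,-.32]);u=np.array([np.cos(b[2]),np.sin(b[2])])
    print(b,f,"grip",b[:2]-.06*u,"pad",b[:2]+.059*u)
cr=lambda x,y:np.array([150+x/3.5,110+y/3.5])
for n,x,y,z in(("hous",442,355,.177),("noseL",400,411,.135),("noseR",487,402,.135),("shL",325,277,.153),("shR",540,248,.153),("shBL",305,95,.153),("shBR",522,80,.153),("knob",431,414,.236)):
    print(n,atz(t,cr(x,y),z)[:2])
for n,x,y,z in(("nose R",518,298,.135),("nut",467,242,.19),("knobtop",488,252,.236)):
    print(n,atz(s,(120+x/2.8,100+y/2.7),z)[:2])
for p in(t,s):
  for n,z in(("crank_arm",.18),("knob_mid",.216)): print(n,[(a["xy"],round(a["score"],2),atz(p,a["xy"],z)[:2]) for a in bot.spot_in(n,p)[:2]])
E
```

```text
[ 0.4976 -0.1882 -0.3588] 0.7459493255477095 grip [ 0.4414 -0.1672] pad [ 0.5529 -0.2089]
[ 0.4949 -0.1865 -0.347 ] 0.23898809523809525 grip [ 0.4384 -0.166 ] pad [ 0.5503 -0.2065]
[ 0.5045 -0.1944 -0.3783] 0.48494930291508237 grip [ 0.4488 -0.1723] pad [ 0.5593 -0.2162]
hous [ 0.5033 -0.0556]
noseL [ 0.4632 -0.0269]
noseR [ 0.4717 -0.0935]
shL [0.5628 0.0331]
shR [ 0.5896 -0.1312]
shBL [0.7059 0.0529]
shBR [ 0.7228 -0.1165]
knob [ 0.4573 -0.0448]
nose R [ 0.4694 -0.0907]
nut [ 0.5079 -0.06  ]
knobtop [ 0.4558 -0.0429]
crank_arm [([274.0, 216.5], 0.64, array([ 0.4898, -0.0498]))]
knob_mid [([183.7, 224.2], 0.69, array([0.4627, 0.1737])), ([319.0, 214.6], 0.29, array([ 0.4946, -0.1589]))]
crank_arm [([289.7, 196.8], 0.54, array([ 0.4926, -0.0588])), ([258.9, 193.1], 0.35, array([ 0.5396, -0.0025]))]
knob_mid [([252.3, 156.6], 0.58, array([ 0.6229, -0.0335]))]
```

```bash
cat >> h.py <<'E'
from scipy.spatial.transform import Rotation as Ro
def go(x,y,z,yaw_y):
    "yaw_y: world angle (deg) of tool y with tool pointing down"
    o=bot.get_obs();w=o["tool_rot"];R=Ro.from_quat([w[1],w[2],w[3],w[0]])
    a=np.radians(yaw_y+90);G=Ro.from_matrix(np.array([[np.cos(a),np.sin(a),0],[np.sin(a),-np.cos(a),0],[0,0,-1]]).T) if 0 else Ro.from_matrix(np.column_stack([[np.cos(a),np.sin(a),0],[np.sin(a),-np.cos(a),0],[0,0,-1]]))
    print("at",np.round(o["eef_pos"],4),"t",round(o["t"],2),"turn",np.round((R.inv()*G).as_rotvec(),3),"shift",np.round(R.inv().apply(np.array([x,y,z])-o["eef_pos"])*1e3,1))
E
sed -i 's/G=Ro.from_matrix(np.array.*if 0 else /G=/' h.py
python3 -c "
from h import *
go(.44,-.168,.15,-110.3)"
```

```text
at [ 0.2064 -0.6427  0.2313] t 1.5 turn [ 0.    -0.     0.665] shift [ 367.5 -380.5   81.3]
```

Request:
jog_arm(motion=[[0,0,0.07,37,-38,8,85],[0,0,0.13,74,-76,16,85],[0,0,0.2,110,-114,24,85],[0,0,0.27,147,-152,32,85],[0,0,0.33,184,-190,41,85],[0,0,0.4,220,-228,49,85],[0,0,0.47,257,-266,57,85],[0,0,0.53,294,-304,65,85],[0,0,0.6,331,-342,73,85],[0,0,0.665,367.5,-380.5,81,85]])

```text
t: 2.75
eef_pos: [0.4409, -0.1666, 0.1505]
tool_rot: [0.0, 0.984, -0.177, 0.001]
contact_force: [0.8, -0.7, -0.1]
gripper_width: 0.995
grasp_force: 0.0
```

Request:
jog_arm(motion=[[0,0,0,0,0,0,85],[0,0,0,0,0,0,85]])

```text
t: 3.0
eef_pos: [0.4398, -0.1685, 0.1504]
tool_rot: [0.0, 0.984, -0.176, -0.0]
contact_force: [-0.3, -0.7, -0.0]
gripper_width: 0.993
grasp_force: 0.0
```

```bash
python3 - <<'E'
from h import *
np.set_printoptions(precision=4,suppress=True)
go(.44,-.168,.15,-110.3)
o=bot.get_obs();w=o["tool_rot"];R=Ro.from_quat([w[1],w[2],w[3],w[0]])
p=bot.read_camera("wrist");save(p,"w1");K=p["camera_matrix"];T=np.array(p["tool_from_camera"]);print(K,T)
for n,z in(("board_pad",.024),("board_grip",.012),("board",0),("knob_mid",.216),("crank_axis",.19)):
  for a in bot.tip_of(n,p)[:2]:
    d=np.array([(a["xy"][0]-K[0,2])/K[0,0],(a["xy"][1]-K[1,2])/K[1,1]]);th=np.hypot(*d);v=np.array([*(d/th*np.sin(th)),np.cos(th)])
    v=R.apply(T[:3,:3]@v);c=R.apply(T[:3,3])+o["eef_pos"];print(n,np.round(a["xy"]),round(a["score"],2),(c+v*(z-c[2])/v[2])[:2])
E
```

```text
at [ 0.4398 -0.1685  0.1504] t 3.0 turn [ 0.    -0.     0.001] shift [-0.  -0.5  0.4]
[[297.3186   0.     247.9368]
 [  0.     297.3186 187.852 ]
 [  0.       0.       1.    ]] [[-0.0005 -0.9499 -0.3126  0.0793]
 [ 1.     -0.0004 -0.0005  0.0008]
 [ 0.0003 -0.3126  0.9499 -0.143 ]
 [ 0.      0.      0.      1.    ]]
board_pad [247.  56.] 0.65 [ 0.5459 -0.2077]
board_grip [249. 179.] 0.97 [ 0.435  -0.1688]
board [248. 114.] 0.97 [ 0.4947 -0.189 ]
knob_mid [ 11. 335.] 0.64 [ 0.457 -0.044]
```

View pics/w1.png

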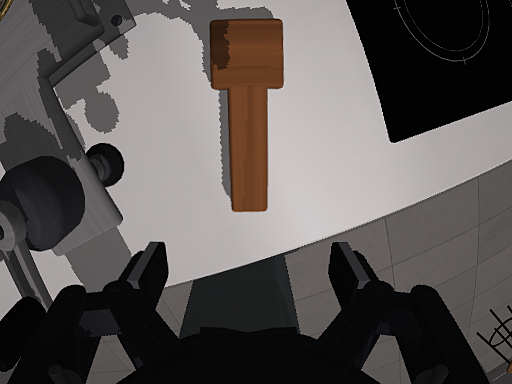

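The wrist view shows the board pointing straight up the image: wide end at (247,55), tail end at (249,211), centred between the fingers. The rubber foot shows at (105,165). I'll check the tail end and the foot, then descend.

```bash
cat >> h.py <<'E'
def wray(o,p,xy):
    w=o["tool_rot"];R=Ro.from_quat([w[1],w[2],w[3],w[0]]);K=p["camera_matrix"];T=np.array(p["tool_from_camera"])
    d=np.array([(xy[0]-K[0,2])/K[0,0],(xy[1]-K[1,2])/K[1,1]]);th=np.hypot(*d);v=np.array([*(d/th*np.sin(th)),np.cos(th)])
    return o["eef_pos"]+R.apply(T[:3,3]),R.apply(T[:3,:3]@v)
def watz(o,p,xy,z):
    c,v=wray(o,p,xy);return c+v*(z-c[2])/v[2]
E
python3 - <<'E'
from h import *
o=bot.get_obs();p=bot.read_camera("wrist")
for n,xy,z in(("tail",(249,211),.024),("wideend",(246.5,19),.024),("foot",(105,165),.05),("foot",(105,165),.06),("noseR",(122,218),.125),("housing",(42,203),.16)): print(n,np.round(watz(o,p,xy,z),4))
go(.4375,-.168,.003,-110)
E
```

```text
tail [ 0.4079 -0.159   0.024 ]
wideend [ 0.5787 -0.2202  0.024 ]
foot [ 0.5047 -0.0549  0.05  ]
foot [ 0.5051 -0.0607  0.06  ]
noseR [ 0.4712 -0.0927  0.125 ]
housing [ 0.5055 -0.0672  0.16  ]
at [ 0.4397 -0.1688  0.1504] t 3.35 turn [ 0.    -0.    -0.007] shift [ -2.4  -0.  147.4]
```

Request:
jog_arm(motion=[[0,0,0,-2,0,50,85],[0,0,0,-2.5,0.5,100,75],[0,0,0,-2.5,0.5,130,65],[0,0,0,-2.5,0.5,147,60],[0,0,0,-2.5,0.5,147,60]], grip_force=50)

```text
t: 3.98
eef_pos: [0.4365, -0.1676, 0.0023]
tool_rot: [-0.0, 0.984, -0.176, -0.001]
contact_force: [0.1, 0.0, 0.6]
gripper_width: 0.704
grasp_force: 0.0
```

Request:
jog_arm(motion=[[0,0,0,0,0,0,20],[0,0,0,0,0,0,20],[0,0,0,0,0,0,20],[0,0,0,0,0,0,20]])

```text
t: 4.47
eef_pos: [0.4382, -0.1679, 0.0044]
tool_rot: [0.0, 0.984, -0.176, 0.001]
contact_force: [-1.2, 0.5, 6.8]
gripper_width: 0.406
grasp_force: 50.8
```

```bash
python3 - <<'E'
from h import *
go(.4382,-.1679,.008,-110.3)
go(.427,-.16,.008,-85)
go(.4288,-.1468,.008,-40)
E
```

```text
at [ 0.4382 -0.1679  0.0044] t 4.47 turn [-0.    -0.002 -0.   ] shift [-0.   0.  -3.6]
at [ 0.4382 -0.1679  0.0044] t 4.47 turn [ 0.    -0.002 -0.442] shift [-13.3  -3.5  -3.6]
at [ 0.4382 -0.1679  0.0044] t 4.47 turn [ 1.000e-03 -2.000e-03 -1.227e+00] shift [-16.2 -16.5  -3.6]
```

Request:
jog_arm(motion=[[0,0,0,0,0,-4,20],[0,0,-0.11,-4,-1,-4,20],[0,0,-0.22,-7,-2,-4,20],[0,0,-0.33,-10,-3,-4,20],[0,0,-0.44,-13,-4,-4,20],[0,0,-0.57,-14,-5,-4,20],[0,0,-0.7,-15,-7,-4,20],[0,0,-0.7,-15,-7,-4,20]])

```text
t: 5.48
eef_pos: [0.4254, -0.1559, 0.0074]
tool_rot: [-0.0, 0.985, 0.171, -0.0]
contact_force: [0.1, -0.1, -3.1]
gripper_width: 0.408
grasp_force: 50.1
```

```bash
python3 - <<'E'
from h import *
o=bot.get_obs();p=bot.read_camera("wrist");save(p,"w2")
for n,z in(("board_pad",.026),("board",.004),("crank_axis",.19)): print(n,[(np.round(a["xy"]),round(a["score"],2),watz(o,p,a["xy"],z)[:2].round(4)) for a in bot.tip_of(n,p)[:2]])
go(.4288,-.1468,.008,-40)
E
```

```text
board_pad [(array([244.,   4.]), 0.57, array([ 0.5352, -0.1146]))]
board [(array([245., 134.]), 0.9, array([ 0.4802, -0.1344]))]
crank_axis []
at [ 0.4257 -0.156   0.0073] t 5.67 turn [ 0.     0.    -0.529] shift [ 6.  -7.7 -0.7]
```

View pics/w2.png

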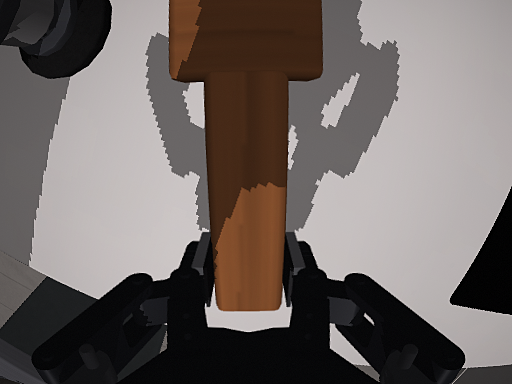

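The board is held square and lifted slightly: shoulder at row 75, tail end at row 310. The foot shows at upper left, around (62,45), well above the board. I'll swing the rest.

Request:
jog_arm(motion=[[0,0,-0.11,1,-2,0,20],[0,0,-0.22,2,-3,0,20],[0,0,-0.33,4,-5,0,20],[0,0,-0.44,5,-7,0,20],[0,0,-0.53,6,-8,0,20],[0,0,-0.53,6,-8,0,20]])

```text
t: 6.42
eef_pos: [0.4288, -0.1464, 0.0073]
tool_rot: [-0.0, 0.906, 0.423, 0.0]
contact_force: [-0.6, -0.0, -2.2]
gripper_width: 0.408
grasp_force: 50.2
```

```bash
python3 - <<'E'
from fit import *
np.set_printoptions(precision=4,suppress=True)
o=bot.get_obs();p=bot.read_camera("wrist");save(p,"w3");print(o["eef_pos"],o["contact_force"])
for n,z in(("board_pad",.028),("board",.004),("board_grip",.016),("crank_axis",.19)): print(n,[(np.round(a["xy"]),round(a["score"],2),watz(o,p,a["xy"],z)[:2].round(4)) for a in bot.tip_of(n,p)[:2]])
for xy in((247,75),): print(watz(o,p,xy,.027))
t=bot.read_camera("scene");save(t,"t3")
cv2.imwrite("pics/t3c.png",cv2.resize(cv2.imread("pics/t3.png")[130:290,220:380],None,fx=3.5,fy=3.5,interpolation=2))
E
```

```text
[ 0.4288 -0.1464  0.0073] [-0.5636 -0.0221 -2.2128]
board_pad []
board [(array([246., 133.]), 0.65, array([ 0.4658, -0.0996]))]
board_grip [(array([246., 254.]), 0.75, array([ 0.4267, -0.1462]))]
crank_axis []
[ 0.4837 -0.0791  0.027 ]
```

View pics/w3.png

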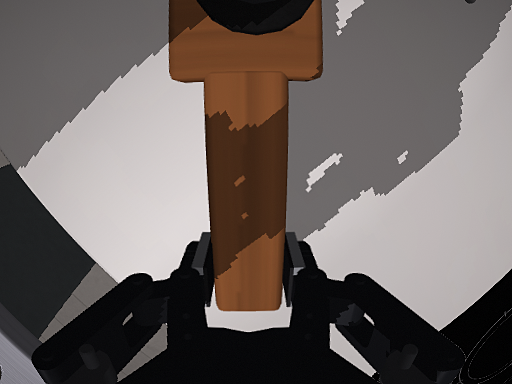

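The foot covers the pad: its near rim is at row 33, spanning columns 195–318 (centre about 257). The board axis is at about column 246 and its shoulder at row 75. I'll compare the two in the tool frame.

```bash
python3 - <<'E'
from h import *
np.set_printoptions(precision=4,suppress=True)
o=bot.get_obs();p=bot.read_camera("wrist")
im=p["pixels"].astype(int)
m=(im.sum(2)<75)
for r in(2,8,14,20,26,30,34): 
    c=np.where(m[r,150:360])[0]+150; print(r,c.min() if len(c) else None,c.max() if len(c) else None,end="; ")
w=o["tool_rot"];R=Ro.from_quat([w[1],w[2],w[3],w[0]])
def tl(xy,z): return R.inv().apply(watz(o,p,xy,z)-o["eef_pos"])[:2]*1e3
for z in(.042,.05,.06): print(z,"near rim",tl((257,33),z))
print("shoulder",tl((247,77),.027),tl((208,90),.027),tl((288,90),.027))
s=bot.read_camera("scene");tp=bot.read_camera("top")
for q in(s,tp): print([(a["xy"],round(a["score"],2),atz(q,a["xy"],.19)[:2]) for a in bot.tip_of("crank_axis",q)[:1]])
E
```

```text
2 198 312; 8 169 307; 14 208 303; 20 169 297; 26 169 287; 30 169 281; 34 169 259; 0.042 near rim [101.5668   2.5502]
0.05 near rim [99.9175  2.3123]
0.06 near rim [97.8558  2.015 ]
shoulder [86.0537 -1.0603] [ 80.9047 -17.0401] [80.8897 15.7268]
[([285.3, 189.0], 0.63, array([ 0.5113, -0.0581]))]
[([274.4, 212.0], 0.64, array([ 0.5005, -0.05  ]))]
```

View pics/t3c.png

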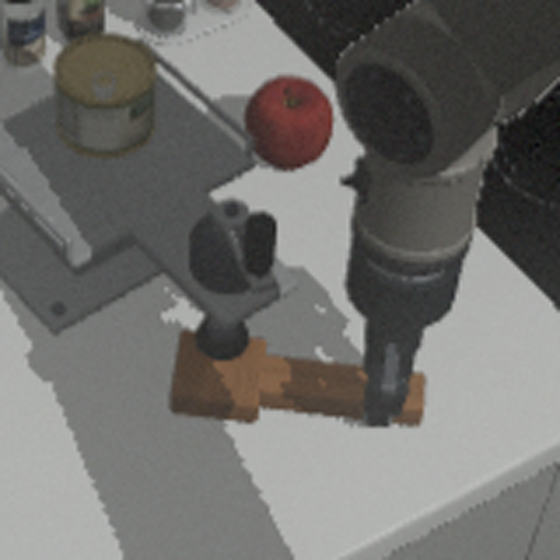

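Foot axis sits about 1 mm forward and 2.5 mm to the right of the pad, in tool axes. I'll shift by that, set the board down, release and rise.

Request:
jog_arm(motion=[[0,0,0,1,2.5,0,20],[0,0,0,1,2.5,3,20],[0,0,0,1,2.5,4,20],[0,0,0,1,2.5,4,60],[0,0,0,1,2.5,4,60],[0,0,0,1,2.5,4,60],[0,0,0,-1,2.5,-30,60],[0,0,0,-1,2.5,-80,60],[0,0,0,-1,2.5,-130,60],[0,0,0,-1,2.5,-130,60]])

```text
t: 8.22
eef_pos: [0.4326, -0.1494, 0.1407]
tool_rot: [0.003, 0.906, 0.424, 0.003]
contact_force: [0.9, 0.3, -0.4]
gripper_width: 0.705
grasp_force: 0.0
```

```bash
python3 - <<'E'
from fit import *
np.set_printoptions(precision=4,suppress=True)
o=bot.get_obs();p=bot.read_camera("wrist");save(p,"w4");print(o["t"],o["eef_pos"],o["contact_force"])
for n,z in(("board_pad",.024),("board",.0),("board_grip",.012),("crank_axis",.19),("knob_mid",.216)): print(n,[(np.round(a["xy"]),round(a["score"],2),watz(o,p,a["xy"],z)[:2].round(4)) for a in bot.tip_of(n,p)[:2]])
E
```

```text
8.225 [ 0.4326 -0.1494  0.1407] [ 0.9332  0.2839 -0.3733]
board_pad []
board [(array([243., 112.]), 0.94, array([ 0.4686, -0.0994]))]
board_grip [(array([245., 177.]), 0.83, array([ 0.431 , -0.1466]))]
crank_axis []
knob_mid [(array([246., 177.]), 0.67, array([ 0.4694, -0.1026])), (array([63., 42.]), 0.63, array([ 0.4571, -0.0449]))]
```

View pics/w4.png

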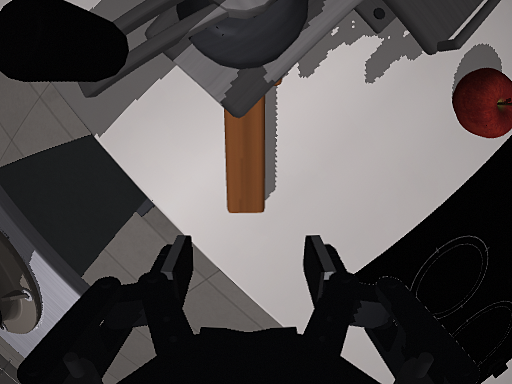

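The board lies flat with its tail along column 246, pad hidden beneath the nose, pose estimate within about 2 mm of the leg. The knob is at upper left (63,42), about (0.457,-0.0447). Next I go above the knob.

```bash
python3 -c "
from h import *
go(.457,-.0447,.265,-40)
go(.457,-.0447,.197,-40)"
```

```text
at [ 0.4291 -0.1484  0.136 ] t 8.53 turn [-0.003  0.001  0.003] shift [  97.4  -45.3 -128.9]
at [ 0.4291 -0.1484  0.136 ] t 8.53 turn [-0.003  0.001  0.003] shift [ 97.5 -45.1 -60.9]
```

Request:
jog_arm(motion=[[0,0,0,0,0,-50,60],[0,0,0,0,0,-100,60],[0,0,0,0,0,-129,60],[0,0,0,35,-17,-129,60],[0,0,0,70,-33,-129,60],[0,0,0,97.5,-45,-129,60],[0,0,0,97.5,-45,-129,60]])

```text
t: 9.4
eef_pos: [0.458, -0.0425, 0.2655]
tool_rot: [-0.001, 0.905, 0.426, -0.0]
contact_force: [-0.3, -0.5, -0.9]
gripper_width: 0.704
grasp_force: 0.0
```

```bash
python3 - <<'E'
from h import *
np.set_printoptions(precision=4,suppress=True)
o=bot.get_obs();p=bot.read_camera("wrist");save(p,"w5");print(o["t"],o["eef_pos"],o["contact_force"])
for n,z in(("crank_axis",.19),("knob_mid",.216)): print(n,[(np.round(a["xy"]),round(a["score"],2),watz(o,p,a["xy"],z)[:2].round(4)) for a in bot.tip_of(n,p)[:2]])
go(.457,-.0447,.197,-40)
E
```

```text
9.4 [ 0.458  -0.0425  0.2655] [-0.2799 -0.4886 -0.9038]
crank_axis [(array([310., 174.]), 0.81, array([ 0.5058, -0.0579])), (array([433., 161.]), 0.48, array([ 0.6008, -0.1191]))]
knob_mid [(array([251., 214.]), 0.61, array([ 0.4569, -0.0458]))]
at [ 0.4574 -0.0459  0.2656] t 9.55 turn [-0.001  0.001  0.002] shift [ 0.7 -1.  68.6]
```

View pics/w5.png

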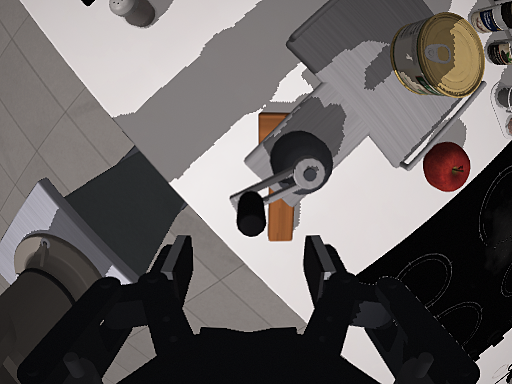

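The knob is centred between the fingers (251,214) and the hub is at (310,174). The board passes right beneath the housing, with both its ends showing. I descend and grip.

Request:
jog_arm(motion=[[0,0,0,0,-0.5,40,50],[0,0,0,0,-0.5,68,45],[0,0,0,0,-0.5,68,45],[0,0,0,0,-0.5,68,5],[0,0,0,0,-0.5,68,5],[0,0,0,0,-0.5,68,5],[0,0,0,0,-0.5,68,5]], grip_force=80)

```text
t: 10.42
eef_pos: [0.4585, -0.045, 0.1995]
tool_rot: [0.001, 0.906, 0.424, 0.001]
contact_force: [-1.2, -1.7, 5.8]
gripper_width: 0.21
grasp_force: 78.4
```

```bash
cat > crank.py <<'E'
from h import *
import sys
C=np.array([.5065,-.0565])
def st():
    o=bot.get_obs();d=o["eef_pos"][:2]-C;r=np.hypot(*d);a=np.arctan2(d[1],d[0]);f=o["contact_force"]
    u=d/r;tcw=np.array([u[1],-u[0]])  # clockwise tangent
    print("t %.2f ang %.3f r %.1f z %.4f  Ft(cw) %.2f Fr %.2f Fz %.2f pos %s"%(o["t"],a,r*1e3,o["eef_pos"][2],f[:2]@tcw,f[:2]@u,f[2],o["eef_pos"].round(4)),o["grasp_force"],o["gripper_width"])
    return o,a
def rows(a0,steps,R=.05):
    "shifts along tool x,y (mm) from the point at angle a0 for clockwise steps"
    th=np.radians(50.3);X=np.array([np.cos(th),np.sin(th)]);Y=np.array([np.sin(th),-np.cos(th)])
    for s in steps:
        d=R*np.array([np.cos(a0-s)-np.cos(a0),np.sin(a0-s)-np.sin(a0)]);print("%.2f: %.1f %.1f"%(s,d@X*1e3,d@Y*1e3))
E
python3 - <<'E'
from crank import *
o,a=st();rows(a,np.arange(.1,1.05,.1))
E
```

```text
t 10.43 ang 2.907 r 49.3 z 0.1995  Ft(cw) -1.98 Fr 0.79 Fz 5.82 pos [ 0.4585 -0.045   0.1995] 78.39391901157796 0.21020223294557697
0.10: 4.6 -2.0
0.20: 9.4 -3.5
0.30: 14.2 -4.5
0.40: 19.2 -5.1
0.50: 24.2 -5.1
0.60: 29.2 -4.7
0.70: 34.1 -3.7
0.80: 38.9 -2.3
0.90: 43.5 -0.3
1.00: 47.9 2.0
```

Request:
jog_arm(motion=[[0,0,0,4.6,-2,-1,5],[0,0,0,9.4,-3.5,-1.5,5],[0,0,0,14.2,-4.5,-1.5,5],[0,0,0,19.2,-5.1,-1.5,5],[0,0,0,24.2,-5.1,-1.5,5],[0,0,0,29.2,-4.7,-1.5,5],[0,0,0,34.1,-3.7,-1.5,5],[0,0,0,38.9,-2.3,-1.5,5],[0,0,0,43.5,-0.3,-1.5,5],[0,0,0,47.9,2,-1.5,5]])

```text
t: 11.68
eef_pos: [0.4873, -0.0107, 0.1995]
tool_rot: [0.0, 0.906, 0.423, -0.003]
contact_force: [-7.7, -4.4, 6.5]
gripper_width: 0.208
grasp_force: 78.7
```

```bash
python3 - <<'E'
from crank import *
o,a=st();print("cmd",2.907-1);rows(2.907-1,np.arange(.1,1.05,.1))
E
```

```text
t 11.68 ang 1.968 r 49.7 z 0.1995  Ft(cw) -8.80 Fr -1.04 Fz 6.55 pos [ 0.4873 -0.0107  0.1995] 78.69290524162352 0.20828741624330432
cmd 1.907
0.10: 4.1 2.8
0.20: 8.0 6.0
0.30: 11.5 9.5
0.40: 14.6 13.4
0.50: 17.4 17.6
0.60: 19.7 22.0
0.70: 21.5 26.7
0.80: 22.9 31.5
0.90: 23.8 36.4
1.00: 24.2 41.4
```

Request:
jog_arm(motion=[[0,0,0,4.1,2.8,0,5],[0,0,0,8,6,0,5],[0,0,0,11.5,9.5,0,5],[0,0,0,14.6,13.4,0,5],[0,0,0,17.4,17.6,0,5],[0,0,0,19.7,22,0,5],[0,0,0,21.5,26.7,0,5],[0,0,0,22.9,31.5,0,5],[0,0,0,23.8,36.4,0,5],[0,0,0,24.2,41.4,0,5]])

```text
t: 12.92
eef_pos: [0.5347, -0.0149, 0.1996]
tool_rot: [-0.002, 0.905, 0.425, -0.002]
contact_force: [-9.1, 5.5, 4.7]
gripper_width: 0.209
grasp_force: 78.6
```

```bash
python3 - <<'E'
from crank import *
o,a=st();print("cmd",.907);rows(.907,np.arange(.1,.75,.1))
E
```

```text
t 12.93 ang 0.974 r 50.2 z 0.1996  Ft(cw) -10.59 Fr -0.54 Fz 4.71 pos [ 0.5347 -0.0149  0.1996] 78.58860089443624 0.20874767957444482
cmd 0.907
0.10: -0.1 5.0
0.20: -0.7 10.0
0.30: -1.8 14.8
0.40: -3.4 19.6
0.50: -5.4 24.1
0.60: -7.9 28.5
0.70: -10.8 32.5
```

Request:
jog_arm(motion=[[0,0,0,-0.1,5,0,5],[0,0,0,-0.7,10,0,5],[0,0,0,-1.8,14.8,0,5],[0,0,0,-3.4,19.6,0,5]])

```text
t: 13.42
eef_pos: [0.5483, -0.0288, 0.1997]
tool_rot: [-0.002, 0.905, 0.425, -0.001]
contact_force: [-4.2, 7.9, 3.1]
gripper_width: 0.211
grasp_force: 78.4
```

```bash
python3 - <<'E'
from crank import *
o,a=st();print("cmd",.507);rows(.507,np.arange(.1,.45,.1))
rows(.107,np.arange(.1,.45,.1))
E
```

```text
t 13.43 ang 0.585 r 50.1 z 0.1997  Ft(cw) -8.85 Fr 0.87 Fz 3.05 pos [ 0.5483 -0.0288  0.1997] 78.35018154233694 0.21113089675159516
cmd 0.507
0.10: -2.0 4.6
0.20: -4.5 8.9
0.30: -7.4 13.0
0.40: -10.7 16.7
0.10: -3.7 3.4
0.20: -7.6 6.4
0.30: -11.9 9.0
0.40: -16.4 11.2
```

Request:
jog_arm(motion=[[0,0,0,-2,4.6,0,5],[0,0,0,-4.5,8.9,0,5],[0,0,0,-7.4,13,0,5],[0,0,0,-10.7,16.7,0,5]])

```text
t: 13.92
eef_pos: [0.5553, -0.047, 0.1998]
tool_rot: [-0.002, 0.905, 0.426, 0.001]
contact_force: [-1.1, 9.1, -1.0]
gripper_width: 0.211
grasp_force: 78.1
```

Request:
jog_arm(motion=[[0,0,0,-3.7,3.4,0,5],[0,0,0,-7.6,6.4,0,5],[0,0,0,-11.9,9,0,5],[0,0,0,-16.4,11.2,0,5]])

```text
t: 14.42
eef_pos: [0.5545, -0.0667, 0.1999]
tool_rot: [-0.002, 0.905, 0.426, 0.002]
contact_force: [1.8, 8.7, -4.0]
gripper_width: 0.211
grasp_force: 78.1
```

```bash
python3 - <<'E'
from crank import *
for a,f in((.2,(0,0)),): pass
o,a=st()
for c in(-.293,-.593,-.893): print("cmd",c);rows(c,np.arange(.1,.35,.1))
E
```

```text
t 14.43 ang -0.208 r 49.1 z 0.1999  Ft(cw) -8.94 Fr -0.02 Fz -4.01 pos [ 0.5545 -0.0667  0.1999] 78.0749782640487 0.2108337344874563
cmd -0.293
0.10: -4.7 1.7
0.20: -9.5 2.9
0.30: -14.5 3.7
cmd -0.593
0.10: -5.0 0.2
0.20: -10.0 -0.0
0.30: -14.9 -0.7
cmd -0.893
0.10: -4.8 -1.2
0.20: -9.5 -3.0
0.30: -14.0 -5.1
```

Request:
jog_arm(motion=[[0,0,0,-4.7,1.7,0,5],[0,0,0,-9.5,2.9,0,5],[0,0,0,-14.5,3.7,0,5]])

```text
t: 14.8
eef_pos: [0.5489, -0.0806, 0.2]
tool_rot: [-0.001, 0.905, 0.425, 0.002]
contact_force: [4.6, 8.6, -6.4]
gripper_width: 0.212
grasp_force: 78.1
```

Request:
jog_arm(motion=[[0,0,0,-5,0.2,0,5],[0,0,0,-10,0,0,5],[0,0,0,-14.9,-0.7,0,5]])

```text
t: 15.18
eef_pos: [0.5394, -0.0925, 0.2]
tool_rot: [-0.001, 0.905, 0.425, 0.003]
contact_force: [6.9, 5.2, -8.1]
gripper_width: 0.206
grasp_force: 78.2
```

Request:
jog_arm(motion=[[0,0,0,-4.8,-1.2,0,5],[0,0,0,-9.5,-3,0,5],[0,0,0,-14,-5.1,0,5]])

```text
t: 15.55
eef_pos: [0.5269, -0.101, 0.2001]
tool_rot: [-0.0, 0.905, 0.425, 0.003]
contact_force: [9.5, 3.2, -8.6]
gripper_width: 0.208
grasp_force: 78.2
```

```bash
python3 - <<'E'
from crank import *
o,a=st()
for c in(-1.193,-1.493,-1.793,-2.093): print("cmd",c);rows(c,np.arange(.1,.35,.1))
E
```

```text
t 15.55 ang -1.142 r 49.0 z 0.2001  Ft(cw) -9.98 Fr 1.10 Fz -8.59 pos [ 0.5269 -0.101   0.2001] 78.19420698098838 0.2081677132655059
cmd -1.193
0.10: -4.3 -2.6
0.20: -8.2 -5.6
0.30: -11.9 -9.0
cmd -1.493
0.10: -3.3 -3.8
0.20: -6.2 -7.8
0.30: -8.7 -12.2
cmd -1.793
0.10: -2.0 -4.6
0.20: -3.6 -9.3
0.30: -4.7 -14.2
cmd -2.093
0.10: -0.6 -5.0
0.20: -0.7 -10.0
0.30: -0.3 -14.9
```

Request:
jog_arm(motion=[[0,0,0,-4.3,-2.6,0,5],[0,0,0,-8.2,-5.6,0,5],[0,0,0,-11.9,-9,0,5]])

```text
t: 15.92
eef_pos: [0.5124, -0.1055, 0.2001]
tool_rot: [0.001, 0.905, 0.424, 0.003]
contact_force: [9.0, 0.5, -8.9]
gripper_width: 0.21
grasp_force: 78.2
```

Request:
jog_arm(motion=[[0,0,0,-3.3,-3.8,0,5],[0,0,0,-6.2,-7.8,0,5],[0,0,0,-8.7,-12.2,0,5]])

```text
t: 16.3
eef_pos: [0.4977, -0.1054, 0.2001]
tool_rot: [0.001, 0.906, 0.424, 0.003]
contact_force: [10.5, -1.8, -10.8]
gripper_width: 0.207
grasp_force: 78.2
```

```bash
python3 - <<'E'
from crank import *
o,a=st()
for c in(-1.793,-2.093,-2.393): print("cmd",c);rows(c,np.arange(.1,.35,.1))
E
```

```text
t 16.30 ang -1.749 r 49.7 z 0.2001  Ft(cw) -10.69 Fr -0.13 Fz -10.78 pos [ 0.4977 -0.1054  0.2001] 78.24222176335752 0.20705623809787352
cmd -1.793
0.10: -2.0 -4.6
0.20: -3.6 -9.3
0.30: -4.7 -14.2
cmd -2.093
0.10: -0.6 -5.0
0.20: -0.7 -10.0
0.30: -0.3 -14.9
cmd -2.393
0.10: 0.9 -4.9
0.20: 2.3 -9.7
0.30: 4.1 -14.4
```

Request:
jog_arm(motion=[[0,0,0,-2,-4.6,0.3,5],[0,0,0,-3.6,-9.3,0.6,5],[0,0,0,-4.7,-14.2,0.6,5]])

```text
t: 16.68
eef_pos: [0.4844, -0.1011, 0.2]
tool_rot: [0.002, 0.906, 0.424, 0.003]
contact_force: [10.1, -5.3, -8.1]
gripper_width: 0.213
grasp_force: 78.5
```

Request:
jog_arm(motion=[[0,0,0,-0.6,-5,0.2,5],[0,0,0,-0.7,-10,0.4,5],[0,0,0,-0.3,-14.9,0.4,5]])

```text
t: 17.05
eef_pos: [0.4729, -0.0931, 0.1999]
tool_rot: [0.003, 0.906, 0.423, 0.003]
contact_force: [9.1, -9.3, -6.4]
gripper_width: 0.214
grasp_force: 78.7
```

```bash
python3 - <<'E'
from crank import *
o,a=st()
for c in(-2.393,-2.693,-2.993): print("cmd",c);rows(c,np.arange(.1,.35,.1))
E
```

```text
t 17.05 ang -2.314 r 49.7 z 0.1999  Ft(cw) -12.99 Fr 0.74 Fz -6.36 pos [ 0.4729 -0.0931  0.1999] 78.68897843174636 0.2141996093075116
cmd -2.393
0.10: 0.9 -4.9
0.20: 2.3 -9.7
0.30: 4.1 -14.4
cmd -2.693
0.10: 2.3 -4.4
0.20: 5.0 -8.6
0.30: 8.2 -12.5
cmd -2.993
0.10: 3.5 -3.6
0.20: 7.4 -6.7
0.30: 11.5 -9.5
```

Request:
jog_arm(motion=[[0,0,0,0.9,-4.9,0.2,5],[0,0,0,2.3,-9.7,0.4,5],[0,0,0,4.1,-14.4,0.4,5]])

```text
t: 17.42
eef_pos: [0.4643, -0.0821, 0.1998]
tool_rot: [0.004, 0.906, 0.423, 0.002]
contact_force: [8.0, -12.8, -2.1]
gripper_width: 0.214
grasp_force: 79.1
```

```bash
python3 - <<'E'
from crank import *
o,a=st()
E
```

```text
t 17.43 ang -2.596 r 49.3 z 0.1998  Ft(cw) -15.06 Fr -0.23 Fz -2.12 pos [ 0.4643 -0.0821  0.1998] 79.14567016996443 0.21446878576165943
```

Request:
jog_arm(motion=[[0,0,0,1.2,-2.2,0,5],[0,0,0,2.3,-4.4,0,5]])

```text
t: 17.68
eef_pos: [0.4621, -0.078, 0.1998]
tool_rot: [0.004, 0.906, 0.423, 0.002]
contact_force: [5.9, -14.0, -0.2]
gripper_width: 0.209
grasp_force: 79.3
```

```bash
python3 - <<'E'
from crank import *
o,a=st()
E
```

```text
t 17.68 ang -2.691 r 49.4 z 0.1998  Ft(cw) -15.14 Fr 0.76 Fz -0.18 pos [ 0.4621 -0.078   0.1998] 79.26720600575209 0.20859646250424563
```

Force is 15.1 N against about 9.5 N running free, so +5.6 N: firm. I'll unload the arm's spring gently, open, and rise.

Request:
jog_arm(motion=[[0,0,0,-0.7,1.3,0,5],[0,0,0,-1.4,2.7,0,5]])

```text
t: 17.92
eef_pos: [0.4621, -0.0782, 0.1996]
tool_rot: [0.002, 0.906, 0.423, 0.001]
contact_force: [1.3, -3.4, 3.9]
gripper_width: 0.208
grasp_force: 80.0
```

Request:
jog_arm(motion=[[0,0,0,0,0,0,50],[0,0,0,0,0,0,50],[0,0,0,0,0,0,50],[0,0,0,0,0,-25,50],[0,0,0,0,0,-65,50],[0,0,0,0,0,-100,50],[0,0,0,0,0,-100,50],[0,0,0,0,0,-100,50]])

```text
t: 18.92
eef_pos: [0.4598, -0.0761, 0.2977]
tool_rot: [-0.0, 0.906, 0.424, -0.0]
contact_force: [-1.2, 0.0, -1.0]
gripper_width: 0.585
grasp_force: 0.0
```

```bash
python3 - <<'E'
from fit import *
np.set_printoptions(precision=4,suppress=True)
o=bot.get_obs();p=bot.read_camera("wrist");print(o["t"],o["eef_pos"],o["contact_force"])
for n,z in(("board_pad",.024),("board",.0),("board_grip",.012),("crank_axis",.19),("knob_mid",.216)): print(n,[(np.round(a["xy"]),round(a["score"],2),watz(o,p,a["xy"],z)[:2].round(4)) for a in bot.tip_of(n,p)[:2]])
s=bot.read_camera("scene");save(s,"s6");a=cv2.imread("pics/s6.png")[100:320,120:400]
w=cv2.cvtColor(p["pixels"],cv2.COLOR_RGB2BGR)
cv2.imwrite("pics/f6.png",np.hstack([cv2.resize(a,(400,314)),cv2.resize(w,(400,314))]))
E
```

```text
18.925 [ 0.4598 -0.0761  0.2977] [-1.233   0.0192 -0.9527]
board_pad []
board [(array([262., 156.]), 0.75, array([ 0.4657, -0.1   ]))]
board_grip [(array([264., 193.]), 0.95, array([ 0.4324, -0.1455]))]
crank_axis [(array([276., 136.]), 0.9, array([ 0.505 , -0.0577]))]
knob_mid [(array([252., 195.]), 0.84, array([ 0.4613, -0.0783]))]
```

View pics/f6.png

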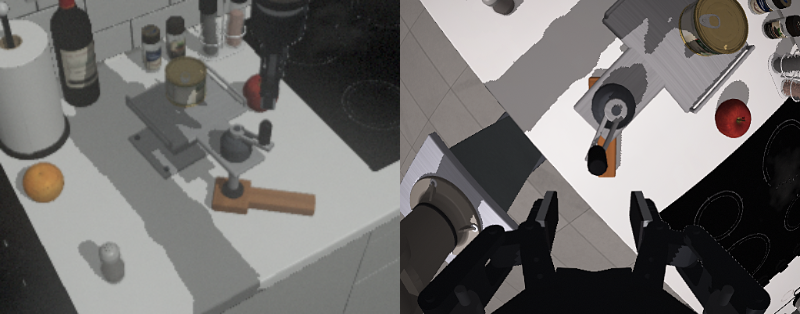

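The foot stands on the middle of the wide end at (233,190), with the board's pose unchanged. The crank is where I left it, the gripper is clear, and the tin, shaker and fruit are undisturbed.

```bash
python3 -c "
from station import bot
print(bot.hand_in())"
```

```text
the job is handed in; nothing more can be done
None
```

The board's wide end lies under the foot, about 2 mm off centre by my estimate, and the crank is left at about 5.6 N above running free. The gripper is clear, the bystanders look untouched, and the job was handed in at about 19 s.

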